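# Press the lettering pallet under the jig's leaf spring

## Task

Load the lettering jig: with your fingertips in its finger well, press the plywood pallet down hard and, keeping it pressed, slide it along the rails under the steel bridge and its leaf spring until its nose is fully home against the end stop; then let go, so that the sprung bed clamps it up against the bridge. Only press and slide the pallet, never pick it up or tip it, and leave the other things on the bench where they stand.

Things in the scene. Friction and masses are not known exactly. Their poses are not given: they have to be found in the camera images.
- jig: Lettering jig, fixed to the bench: dark wooden base 360 x 150 mm, two wooden guide rails along it (tops 38 mm above the bench, 114 mm apart), a sprung white plastic bed between them, a steel bridge across the rails and a wooden end stop. Origin: centre of the base's underside, on the bench. x: along the rails, the way the pallet slides in, towards bridge and stop; z up.
- bridge (a point): Middle of the underside edge of the flat steel bridge where the pallet enters: jig x = 110 mm, 38 mm above the bench. The bridge is 22 mm wide along x; its top is 50 mm above the bench (54 mm at its bolts). Its entry face is square with no lead-in, and the resting pallet's top is 4 mm too high to go under: the faces meet and block. Axes as the jig's.
- stop_face (a point): Middle of the end stop's face that meets the pallet: jig x = 165 mm, 36 mm above the bench; the stop's top is 48 mm above the bench. Axes as the jig's.
- bed (a joint): Sprung bed, m pressed down: 0 at rest (top 30 mm above the bench), at most 0.009; it stays level wherever pressed. Pressing the pallet takes about 11 N to start, plus 0.8 N per mm. It must be held down more than 4 mm, best 6 to 7 mm (about 15 N), all the way in; released when home, it rises to about 4 mm and clamps the pallet up against the bridge. Bed is slippery (friction about 0.2).
- leaf (a joint): Steel leaf spring behind the bridge, 70 mm wide, sloping down from the bridge's far edge to a rounded toe at jig x = 154 mm. Value: rad lifted, 0 when free (toe 32 mm above the bench), about 0.25 when it lies on the clamped pallet. It presses down with 3 to 5 N and gives way to the pallet's nose; friction about 0.2.
- pallet: Plywood pallet, board 200 (x) x 110 (y) x 12 mm, about 0.25 kg, loose on the bed between the rails with 2 mm play each side. Origin: centre of its underside; x to its nose, along the jig's x; z up. On it a red plaque blank (x -28 to 36 mm, 7 mm high) and two battens across it, at x = -38 and -94 mm. Home: nose on the stop, origin at jig x = 65 mm; it starts 70 to 110 mm short of that.
- well (a point): Centre of the finger well's floor on the board's top face (board x = -66 mm, 42 mm above the bench at rest): flat, 48 mm long along x between the two wooden battens, each 8 mm thick, 90 mm long and 10 mm above the board; open at both sides. Closed fingertips press here and can push forward against the front batten, whose face is 24 mm ahead of this point.
- nose (a point): Middle of the pallet's front edge, at mid thickness.
- tin: Bystander: paint tin, steel with a band, 86 mm across, 100 mm high; origin at the centre of its underside. Leave it alone.
- jar: Bystander: lidded amber jar, 68 mm across, 85 mm high; origin at the centre of its underside. Leave it alone.
- bowl: Bystander: small white bowl, 90 mm across, 40 mm high; origin at the centre of its underside. Leave it alone.
- tape: Bystander: roll of tape lying flat, 84 mm across, 24 mm high; origin at the centre of its underside. Leave it alone.
- inkbottle: Bystander: small black bottle, 48 mm across, 75 mm high; origin at the centre of its underside. Leave it alone.
- paintbrush: Bystander: paintbrush lying flat, 170 mm long; origin at the centre of its underside. Leave it alone.
- brushpot: Bystander: metal pot of brushes, 76 mm across, 200 mm high with the brushes; origin at the centre of its underside. Leave it alone.
There are look-alikes about, which are no part of the job. Leave any blue or orange look-alike of the pallet alone.

How it is judged:
By the outcome, as a careful person would: the job done as asked, in the order asked, and still so for the second after the job is handed in, with the robot touching nothing.
It also fails if it takes over 38 s, if anything falls off the work surface, if the arm or the gripper's body presses on something with over 40 N, if the wrist force passes 120 N, or if a joint passes its speed limit or range.

## Robot

A 6-joint arm with a two-finger parallel gripper is mounted at the origin on the work surface. World frame = base frame: x ahead of the robot, y to its left, z up, the work surface at z = 0. Lengths are in m, angles in rad, forces in N, time in s.
With the tool pointing down it reaches from about 0.375 to 0.9 m from the base axis. Payload 3.1 kg.
Tool frame: the origin (TCP) lies between the finger pads; the fingertips stand 19 mm ahead of it and the grasp point (between the pads) is the TCP; z points along the fingers, y is the direction in which the jaws open and shut (so a half turn about z gives the same grasp; the last joint's range is limited). The gripper opens to 85 mm and grips with 20 to 120 N. Pads are 22 mm wide; open, the fingers measure 114 mm over their backs; the gripper's body (76 mm by 85 mm) begins 54 mm behind the grasp point. The pads swing forward as they close: fully open they stand 13 mm farther back than shut.
Start: joints at [-0.178, 0.527, 1.433, -0, 1.181, -0.178], TCP at [0.625, 0, 0.25] pointing down, gripper open.
Joint ranges: [-3.08, 3.08], [-0.75, 2.2], [0.22, 2.44], [-1.43, 4.57], [0, 2.65], [-2.85, 2.85]. Speed limits (rad/s): [2.79, 2.79, 3.14, 3.14, 3.14, 3.14].

## Interface

Orientations are given as a unit quaternion [x, y, z, w].
In Python, from station import manip, optics, job gives the robot as it stands.
- The arm moves only by the shell command python3 -m inch 'ROWS' [OPENING] [FORCE]. ROWS is JSON, one flat list of numbers, 4 for each row, row after row: the shift along the world's x, y, z in cm, then the turn about the world's z in rad. A call has 1 to 20 rows; each row shifts and turns the commanded pose from where the row before left it; what a row does not reach is not made up. A row lasts 1/8 s, in which the tool goes at most 62.5 mm and 10.7 degrees, less where a joint would pass 70% of its speed; a pose out of reach is approached as far as the arm can. A call with a gripper value outside its range is refused whole. OPENING is the opening in per cent of the stroke, from 0 (shut) to 100 (fully open), set as the call begins (- or left out, the last holds). The fingers move at their own pace and stop on an object; FORCE is the grip in N (left out, the last holds). Time passes only in rows, so rows that do not move let the fingers close. It gives the time, the measured TCP pose, the force and the opening at its end, in the units of the state.
- manip.sense(): the state, without advancing time (a new reading comes with each control period).
- optics.snapshot(name): name is "scene" or "side" or "wrist"; returns (picture, depth): 420x560x3 uint8, red, green, blue; 420x560 float32, m along the optical axis (not along the pixel's ray), 0 where there is no reading.
- optics.camera_model(name): a dict with "mtx" (3x3 intrinsics, pixels), "camera_from_world" (4x4, takes a point from world to camera coordinates); the wrist camera has in their place "tool_from_camera" (4x4, takes a point from camera to tool coordinates, whose origin is the TCP and whose axes are the flange's). Camera axes: x right, y up, looking along -z (the intrinsics and any distortion apply to the point x, -y, -z); pixel columns grow to the right and rows downward; lengths in m; the calibration is good to about 2 mm. A picture is of the moment at which its call begins: read the wrist's pose just before it. camera_model takes no time and is no camera call.
- job.sign_off(): hands the job in, once; it reports no verdict.
The state is a dict: "t": time; "q": joint angles; "qd": joint speeds; "tau": joint torques, N m; "tcp_pos": TCP position; "tool_rot": TCP orientation; "force": force on the tool from outside, world axes, zero at the start; "ft_torque": the same for the moment, N m; "finger_gap": opening from 0.0 (shut) to 1.0 (fully open).
Only numpy, scipy, OpenCV 4.12 (cv2) and the standard library are available. Lean on these libraries where they do the work, as an engineer would, in place of code of your own. Each camera call takes 0.05 s, during which the arm holds its last target.

## Working session

There is one attempt and no reset: what is moved stays moved. The work goes in short steps, Python scripts to look and compute and a shell command to move; the robot and the scene stay as the last step left them, time stands still between calls to the robot, and variables do not carry over. Pictures are saved under pics/ and viewed, and the job is handed in when it is done.

```bash
ls; mkdir -p pics; python3 - <<'E'
from station import manip, optics, job
import cv2
s=manip.sense();print(s)
for n in ("scene","side","wrist"):
    p,d=optics.snapshot(n); cv2.imwrite(f"pics/{n}0.png",p[:,:,::-1]); 
    import numpy as np; np.save(f"{n}0.npy",d)
    m=optics.camera_model(n);print(n,m)
E
```

```text
pics
{'t': 0.0, 'q': array([-1.78520991e-01,  5.28495941e-01,  1.43392445e+00, -3.26915898e-05,
        1.18137926e+00, -1.78495871e-01]), 'qd': array([-8.17324862e-04, -4.75721650e-04,  2.17437589e-04,  7.12601053e-04,
       -3.32061949e-05,  1.66089032e-03]), 'tau': array([ 2.50220628e-04, -4.42344439e+01, -1.78024775e+01, -2.06930472e-04,
        8.36740597e-03,  2.24214921e-05]), 'tcp_pos': array([6.24316343e-01, 1.31170253e-04, 2.49308230e-01]), 'tool_rot': array([ 7.07110832e-01,  7.07101869e-01, -6.41759385e-04, -8.97823594e-04]), 'force': array([ 1.33362406,  0.26810871, -0.17965741]), 'ft_torque': array([ 0.00705101, -0.00399522,  0.04280831]), 'finger_gap': 0.9984333333372061}
scene {'mtx': array([[490.89650115,   0.        , 277.32051552],
       [  0.        , 490.89650115, 209.51867998],
       [  0.        ,   0.        ,   1.        ]]), 'camera_from_world': array([[-0.67644074,  0.73647928, -0.00511764,  0.30115787],
       [-0.518967  , -0.47170678,  0.71285761,  0.20483374],
       [ 0.52259083,  0.48486182,  0.70129013, -1.54028666],
       [ 0.        ,  0.      
[... 298 characters left out ...]
1178, -0.36731545,  0.8225202 , -0.23784458],
       [-0.6021158 ,  0.5607986 ,  0.568297  , -1.10671894],
       [ 0.        ,  0.        ,  0.        ,  1.        ]])}
wrist {'mtx': array([[306.09856549,   0.        , 280.60492987],
       [  0.        , 306.09856549, 212.64769242],
       [  0.        ,   0.        ,   1.        ]]), 'tool_from_camera': array([[-1.09280694e-03,  9.65023750e-01,  2.62160196e-01,
         6.61222846e-02],
       [ 9.99999353e-01,  1.13772551e-03, -1.95525980e-05,
        -8.37006453e-04],
       [-3.17135065e-04,  2.62160005e-01, -9.65024368e-01,
        -1.23577118e-01],
       [ 0.00000000e+00,  0.00000000e+00,  0.00000000e+00,
         1.00000000e+00]])}
```

View pics/scene0.png

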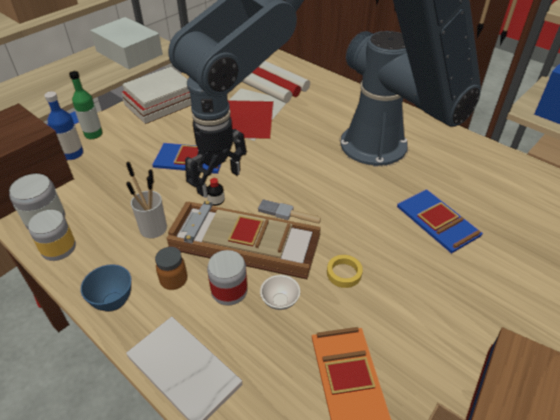

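View pics/side0.png

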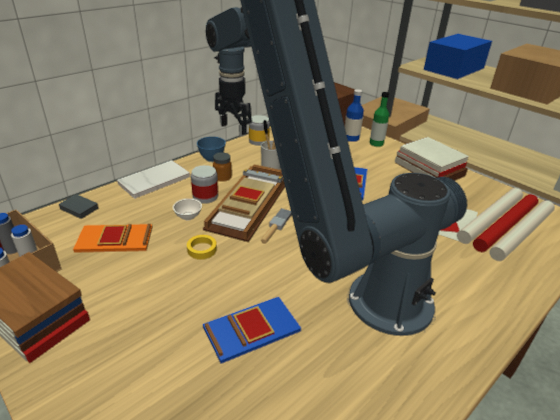

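View pics/wrist0.png

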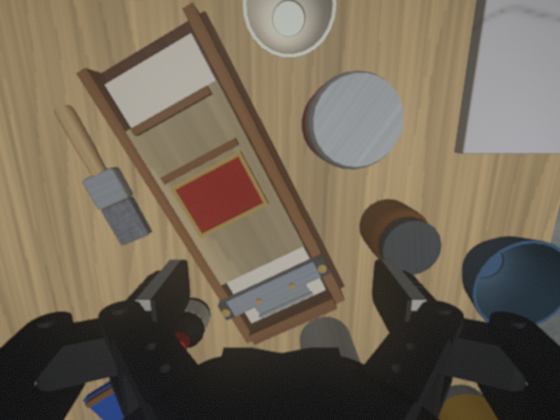

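The wrist picture shows the jig: bridge at about (275,290), pale plywood pallet with a red plaque at (220,195), and battens at (172,110) and (200,160). The look-alikes are blue ones at scene (438,218) and (190,158), and an orange one at (350,375). Only the plain plywood pallet in the jig, at scene (245,232), fits the description. I'll confirm this in a crop and then measure.

```bash
cat > h.py <<'E'
import numpy as np, cv2
from scipy.spatial.transform import Rotation as R
from station import manip, optics
def wT(s):
    m=optics.camera_model("wrist"); T=np.eye(4);T[:3,:3]=R.from_quat(s["tool_rot"]).as_matrix();T[:3,3]=s["tcp_pos"]
    return T@m["tool_from_camera"], m["mtx"]
def fT(n):
    m=optics.camera_model(n); return np.linalg.inv(m["camera_from_world"]), m["mtx"]
def ray(T,K,uv,z):
    uv=np.atleast_2d(np.asarray(uv,float)); d=np.c_[(uv[:,0]-K[0,2])/K[0,0],-(uv[:,1]-K[1,2])/K[1,1],-np.ones(len(uv))]@T[:3,:3].T
    return T[:3,3]+d*((z-T[2,3])/d[:,2])[:,None]
def cloud(T,K,D):
    v,u=np.mgrid[0:D.shape[0],0:D.shape[1]]; P=np.stack([(u-K[0,2])/K[0,0]*D,-(v-K[1,2])/K[1,1]*D,-D],-1)
    return P@T[:3,:3].T+T[:3,3]
E
python3 - <<'E'
from h import *
s=manip.sense();T,K=wT(s);D=np.load("wrist0.npy");I=cv2.imread("pics/wrist0.png")
P=cloud(T,K,D);Z=P[...,2]
for uv in [(40,250),(170,70),(170,130),(220,195),(172,110),(200,160),(245,180),(262,268),(275,290),(290,304),(300,325),(350,110)]:
    print(uv,P[uv[1],uv[0]].round(4))
cv2.imwrite("pics/crop0.png",cv2.resize(I[0:350,60:360],None,fx=1.7,fy=1.7,interpolation=cv2.INTER_CUBIC))
hsv=cv2.cvtColor(I,cv2.COLOR_BGR2HSV)
m=(((hsv[...,0]<8)|(hsv[...,0]>172))&(hsv[...,1]>180)&(hsv[...,2]>60)).astype(np.uint8)
c=max(cv2.findContours(m,0,1)[0],key=cv2.contourArea);r=cv2.minAreaRect(c);b=cv2.boxPoints(r)
print(r); W=ray(T,K,b,.049);print(W.round(4),np.linalg.norm(W-np.roll(W,1,0),axis=1),W.mean(0))
E
```

```text
(40, 250) [ 0.308  -0.0857 -0.0006]
(170, 70) [0.5094 0.1256 0.0302]
(170, 130) [0.5081 0.0659 0.0427]
(220, 195) [ 0.5577 -0.0021  0.0483]
(172, 110) [0.5148 0.0852 0.0509]
(200, 160) [0.5398 0.0358 0.0525]
(245, 180) [0.5854 0.0143 0.0488]
(262, 268) [ 0.6005 -0.097   0.0299]
(275, 290) [ 0.6166 -0.1158  0.0497]
(290, 304) [ 0.6348 -0.143   0.0358]
(300, 325) [ 6.503e-01 -1.986e-01 -3.000e-04]
(350, 110) [0.6822 0.0821 0.1003]Traceback (most recent call last):
  File "<stdin>", line 9, in <module>
ValueError: max() iterable argument is empty
```

View pics/crop0.png

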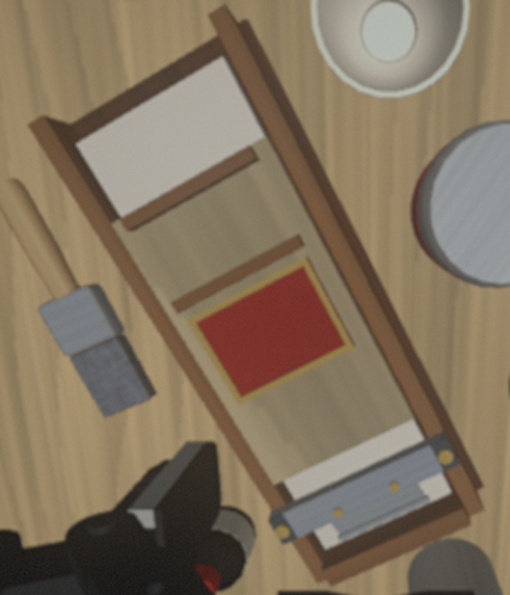

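The crop confirms the plywood pallet sitting between the rails, with a clear well between its two battens. Depth heights match the given sizes (bed 30, board 42, plaque 48, battens 51–52, bridge 50 mm). Next I'll fit the axes.

```bash
cat > meas.py <<'E'
from h import *
def run(s,I,D):
    T,K=wT(s);P=cloud(T,K,D);Z=P[...,2]
    hsv=cv2.cvtColor(I,cv2.COLOR_BGR2HSV)
    reg=(abs(P[...,0]-.56)<.25)&(abs(P[...,1])<.3)
    red=(((hsv[...,0]<8)|(hsv[...,0]>172))&(hsv[...,1]>150)&(Z>.044)&(Z<.053)&reg).astype(np.uint8)
    c=max(cv2.findContours(red,0,1)[0],key=cv2.contourArea);b=cv2.boxPoints(cv2.minAreaRect(c))
    W=ray(T,K,b,.049);rc=W.mean(0);print("red",rc.round(4),np.linalg.norm(W-np.roll(W,1,0),axis=1).round(4),b.mean(0))
    # board top
    m=((Z>.0395)&(Z<.0447)&reg).astype(np.uint8);m=cv2.morphologyEx(m,cv2.MORPH_OPEN,np.ones((9,9)))
    n,L,st,ce=cv2.connectedComponentsWithStats(m)
    m=(Z>.0335)&(Z<.055)&(hsv[...,1]<400)&reg
    # batten tops: brown & z>.0485 & within 0.12 of red
    bt=((Z>.0485)&(Z<.056)&(hsv[...,2]<130)&(np.hypot(P[...,0]-rc[0],P[...,1]-rc[1])<.16)).astype(np.uint8)
    for c in cv2.findContours(bt,0,1)[0]:
        if cv2.contourArea(c)<60: continue
        r=cv2.minAreaRect(c);b=cv2.boxPoints(r);W=ray(T,K,b,.052)
        e=np.linalg.norm(W-np.roll(W,1,0),axis=1);i=e.argmax();d=W[i]-W[i-1]
        print("obj",r[0],W.mean(0).round(4),e.round(4),"ang of long side",np.degrees(np.arctan2(d[1],d[0])).round(2))
    return T,K,P,hsv
E
python3 - <<'E'
from meas import *
s=manip.sense();D=np.load("wrist0.npy");I=cv2.imread("pics/wrist0.png")
T,K,P,hsv=run(s,I,D)
Z=P[...,2]
cv2.imwrite("pics/z0.png",cv2.applyColorMap(np.clip(Z*4000,0,255).astype(np.uint8),cv2.COLORMAP_JET))
print(hsv[195,220],hsv[160,200],hsv[290,275])
E
```

```text
red [ 0.5563 -0.0034  0.049 ] [0.0554 0.076  0.0537 0.0791] [218.85425 195.61858]
obj (273.1746520996094, 288.28424072265625) [ 0.6132 -0.1131  0.052 ] [0.0242 0.1371 0.0229 0.1394] ang of long side -153.09
obj (199.04544067382812, 160.65013122558594) [0.5379 0.0348 0.052 ] [0.0083 0.09   0.008  0.0906] ang of long side -152.92
obj (170.27549743652344, 110.78936004638672) [0.5127 0.084  0.052 ] [0.0086 0.0902 0.0083 0.0908] ang of long side -153.22
[  3 169 122] [ 14 119 107] [106  22 129]
```

View pics/z0.png

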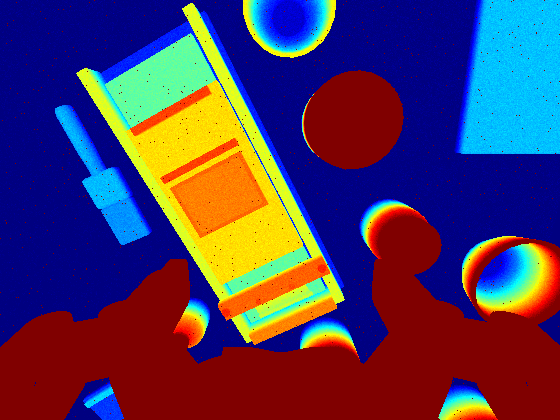

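Measurements:

| Quantity | Value |
|---|---|
| Battens | 90 × 8 mm, 55 mm apart, as specified |
| Jig x axis | about −63.1° in the world frame, u = (0.452, −0.892) |
| Well centre | (0.5253, 0.0594) |
| Bridge middle | (0.6132, −0.1131), lateral error 0.4 mm |
| Well at jig x | about −73 mm, so about 72 mm to travel (within the expected 70–110) |

I'll close the fingers, turn 0.47 rad so the jaw axis lies across the rails, and move to above the well.

```bash
python3 -m inch '[-1.6,0.87,-2,0.078,-1.6,0.87,-2,0.078,-1.6,0.87,-2,0.078,-1.6,0.87,-2,0.078,-1.6,0.87,-2,0.078,-1.6,0.87,-2,0.078,0,0,0,0,0,0,0,0,0,0,0,0]' 0 60
python3 - <<'E'
from meas import *
s=manip.sense();p,D=optics.snapshot("wrist");I=np.ascontiguousarray(p[:,:,::-1]);cv2.imwrite("pics/w1.png",I)
print(s["t"],s["tcp_pos"],s["force"],s["finger_gap"])
y=R.from_quat(s["tool_rot"]).as_matrix();print(y.round(4))
run(s,I,D)
E
```

```text
t: 1.27
tcp_pos: [0.5307, 0.0517, 0.1313]
tool_rot: [0.524, 0.852, 0.001, 0.001]
force: [0.9, -0.3, 0.3]
finger_gap: -0.001
1.275 [0.5307073  0.05174805 0.13125545] [ 0.91545027 -0.31921483  0.30866612] -0.0007690620844188617
[[-4.502e-01  8.929e-01  3.200e-03]
 [ 8.929e-01  4.502e-01 -4.000e-04]
 [-1.800e-03  2.600e-03 -1.000e+00]]
red [ 0.5221 -0.0022  0.049 ] [0.0206 0.0154 0.0206 0.0158] [238.5 283.5]
obj (437.17706298828125, 282.76324462890625) [0.652  0.0644 0.052 ] [0.0156 0.0575 0.0145 0.0581] ang of long side -77.22
obj (279.0, 252.0) [0.5371 0.035  0.052 ] [0.0092 0.0892 0.0092 0.0902] ang of long side -153.39
obj (278.5, 174.0) [0.5119 0.0846 0.052 ] [0.008  0.0891 0.008  0.0901] ang of long side -153.34
```

View pics/w1.png

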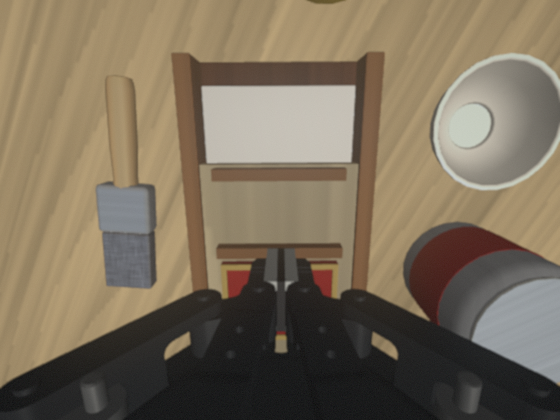

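The view is as expected: the closed fingertips are over the well and square to the rails. The gripper's linkages are wide, so I'll check their clearance to the tin with numbers before descending.

```bash
python3 - <<'E'
from meas import *
s=manip.sense();p,D=optics.snapshot("wrist");T,K=wT(s);P=cloud(T,K,D)
M=R.from_quat(s["tool_rot"]).as_matrix();Q=(P-s["tcp_pos"])@M
m=(D>0)&(P[...,2]>.11)&(np.hypot(P[...,0]-.53,P[...,1]-.05)<.12)
q=Q[m];
for a in np.arange(-.13,.05,.02):
    k=(q[:,2]>=a)&(q[:,2]<a+.02)
    if k.sum()>20: print(a.round(2),q[k].min(0).round(3),q[k].max(0).round(3))
# tin top from first image
D0=np.load("wrist0.npy")
s0=dict(s);s0["tcp_pos"]=np.array([.6243,.0001,.2493]);s0["tool_rot"]=np.array([.70711,.7071,-.00064,-.0009])
P0=cloud(*wT(s0),D0);
for n,lo,hi,x,y,r in (("tin",.09,.105,.69,.08,.07),):
    k=(P0[...,2]>lo)&(P0[...,2]<hi)&(np.hypot(P0[...,0]-x,P0[...,1]-y)<r)
    c,rad=cv2.minEnclosingCircle(P0[k][:,:2].astype(np.float32));print(n,c,rad)
    print("rel TCP in tool",(np.r_[c,.1]-s["tcp_pos"])@M)
E
```

```text
-0.09 [ 0.004 -0.061 -0.084] [ 0.021  0.059 -0.07 ]
-0.07 [-0.007 -0.063 -0.07 ] [ 0.019  0.061 -0.05 ]
-0.05 [-0.01  -0.049 -0.05 ] [ 0.018  0.047 -0.03 ]
-0.03 [-0.012 -0.033 -0.03 ] [ 0.014  0.032 -0.01 ]
-0.01 [ 0.006 -0.015 -0.01 ] [0.012 0.013 0.01 ]
0.01 [ 0.007 -0.013  0.01 ] [0.012 0.011 0.016]
tin (0.6885319948196411, 0.07356613129377365) 0.04114538058638573
rel TCP in tool [-0.05168196  0.15088042  0.03161474]
```

Clearance is fine: linkages reach ±63 mm and the tin's near side is at 107 mm. I'll descend to just above the well floor.

```bash
python3 -m inch '[-0.13,0.05,-1,0,-0.13,0.05,-1,0,0,0,-1,0,0,0,-1,0,0,0,-1,0,0,0,-1,0,0,0,-0.4,0,0,0,0,0,0,0,0,0]'
```

```text
t: 2.5
tcp_pos: [0.5266, 0.0532, 0.0666]
tool_rot: [0.524, 0.852, 0.0, 0.0]
force: [-0.8, 0.6, -0.2]
finger_gap: 0.001
```

```bash
python3 -m inch '[0,0,-0.2,0,0,0,-0.2,0,0,0,-0.2,0,0,0,-0.2,0,0,0,0,0]'; python3 -m inch '[0,0,-0.2,0,0,0,-0.2,0,0,0,0,0,0,0,0,0]'
```

```text
t: 3.12
tcp_pos: [0.5265, 0.0532, 0.0594]
tool_rot: [0.524, 0.852, 0.0, 0.0]
force: [-1.8, 0.4, 10.5]
finger_gap: 0.002
t: 3.62
tcp_pos: [0.5265, 0.0532, 0.056]
tool_rot: [0.524, 0.852, 0.0, 0.0]
force: [-1.9, -0.3, 13.9]
finger_gap: 0.0
```

```bash
python3 -m inch '[0,0,-0.1,0,0,0,-0.1,0,0,0,0,0,0,0,0,0]'; python3 - <<'E'
from meas import *
s=manip.sense();p,D=optics.snapshot("wrist");T,K=wT(s);P=cloud(T,K,D);cv2.imwrite("pics/w2.png",p[:,:,::-1])
u=np.array([.4509,-.8926]);v=np.array([.8926,.4509]);q=P[...,:2]-np.array([.5245,.0598])
a=q@u;b=q@v
for n,lo,hi,c0,c1 in (("well floor",-.018,-.008,-.03,.03),("rear batten top",-.031,-.026,-.03,.03),("bed",-.06,-.045,-.03,.03),("rail L",-.09,-.03,-.064,-.060),("rail R",-.09,-.03,.060,.064),("bench",-.09,.0,-.11,-.095)):
    k=(D>0)&(a>lo)&(a<hi)&(b>c0)&(b<c1)&(P[...,2]<.058); print(n,k.sum(),np.median(P[...,2][k]).round(4) if k.any() else None)
E
```

```text
t: 4.12
tcp_pos: [0.5265, 0.0532, 0.0542]
tool_rot: [0.524, 0.852, 0.0, 0.0]
force: [-2.9, 0.5, 14.7]
finger_gap: -0.002
well floor 2376 0.035
rear batten top 1475 0.0451
bed 3819 0.0231
rail L 1303 0.0379
rail R 1272 0.038
bench 5300 0.0001
```

View pics/w2.png

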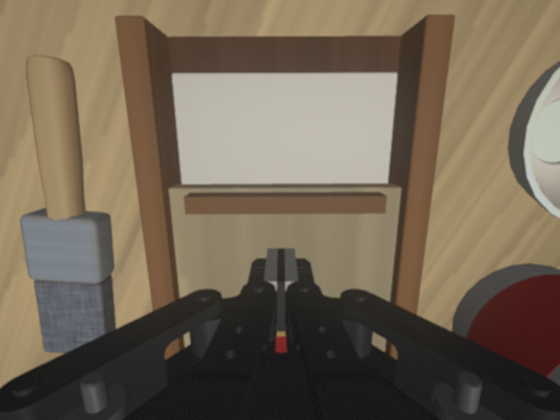

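The bed is pressed 6.9 mm (board top 35.0 mm, rails 38.0 mm). I'll slide forward in stages and watch height and force.

```bash
python3 -m inch '[0.18,-0.357,0,0,0.18,-0.357,0,0,0.18,-0.357,0,0,0.18,-0.357,0,0,0,0,0,0]'; python3 - <<'E'
from meas import *
s=manip.sense();p,D=optics.snapshot("wrist");T,K=wT(s);P=cloud(T,K,D)
u=np.array([.4509,-.8926]);v=np.array([.8926,.4509]);w=np.array([.5245,.0598]);q=P[...,:2]-w
a=q@u;b=q@v
print("tcp along",(s["tcp_pos"][:2]-w)@u,(s["tcp_pos"][:2]-w)@v,s["force"])
k=(D>0)&(abs(b)<.035)&(a<.1)&(P[...,2]>.042)&(P[...,2]<.05)&(a<(s["tcp_pos"][:2]-w)@u-.012)
print("rear batten along",np.percentile(a[k],[2,50,98]).round(4),"z",np.median(P[...,2][k]))
E
```

```text
t: 4.8
tcp_pos: [0.5332, 0.0399, 0.0541]
tool_rot: [0.524, 0.852, 0.001, -0.0]
force: [-3.1, 4.5, 15.1]
finger_gap: 0.005
tcp along 0.021664485787278656 -0.0011697862405143046 [-3.08551847  4.5273835  15.08191302]
rear batten along [-0.0166 -0.0128 -0.0086] z 0.044962008710399556
```

The pallet moved 15 mm with the fingers (friction alone carries it) and the depth held. Continuing under the bridge.

```bash
python3 -m inch '[0.18,-0.357,0,0,0.18,-0.357,0,0,0.18,-0.357,0,0,0.18,-0.357,0,0,0.18,-0.357,0,0,0,0,0,0]'; cat > chk.py <<'E'
from meas import *
s=manip.sense();p,D=optics.snapshot("wrist");T,K=wT(s);P=cloud(T,K,D)
u=np.array([.4509,-.8926]);v=np.array([.8926,.4509]);w=np.array([.5245,.0598]);q=P[...,:2]-w
a=q@u;b=q@v;t=(s["tcp_pos"][:2]-w)@u
print("tcp along",t,(s["tcp_pos"][:2]-w)@v,s["force"])
k=(D>0)&(abs(b)<.035)&(P[...,2]>.042)&(P[...,2]<.055)&(a<t-.012)
print("rear batten along",np.percentile(a[k],[2,50,98]).round(4),"moved",np.median(a[k])+.028,"z",np.median(P[...,2][k]))
E
python3 chk.py
```

```text
t: 5.6
tcp_pos: [0.5422, 0.0221, 0.0541]
tool_rot: [0.524, 0.852, 0.001, -0.0]
force: [-3.0, 3.9, 15.5]
finger_gap: 0.002
tcp along 0.04162425621008255 -0.0011699408162572852 [-3.00742258  3.85438816 15.4511863 ]
rear batten along [0.0033 0.0071 0.0113] moved 0.03506966783353779 z 0.044969898571930955
```

```bash
python3 -m inch '[0.18,-0.357,0,0,0.18,-0.357,0,0,0.18,-0.357,0,0,0.18,-0.357,0,0,0.18,-0.357,0,0,0.18,-0.357,0,0,0,0,0,0]'; python3 chk.py; python3 - <<'E'
from h import *
p,D=optics.snapshot("scene");cv2.imwrite("pics/s3.png",cv2.resize(p[180:290,140:350,::-1],None,fx=3.5,fy=3.5,interpolation=cv2.INTER_CUBIC))
E
```

```text
t: 6.52
tcp_pos: [0.5517, 0.0016, 0.0535]
tool_rot: [0.524, 0.852, 0.0, -0.002]
force: [-3.7, 7.2, 12.4]
finger_gap: 0.004
tcp along 0.0642433434449561 -0.001942775329995608 [-3.657031    7.24082976 12.37961536]
rear batten along [0.024  0.0279 0.032 ] moved 0.05586196503445261 z 0.04428428519692315
```

View pics/s3.png

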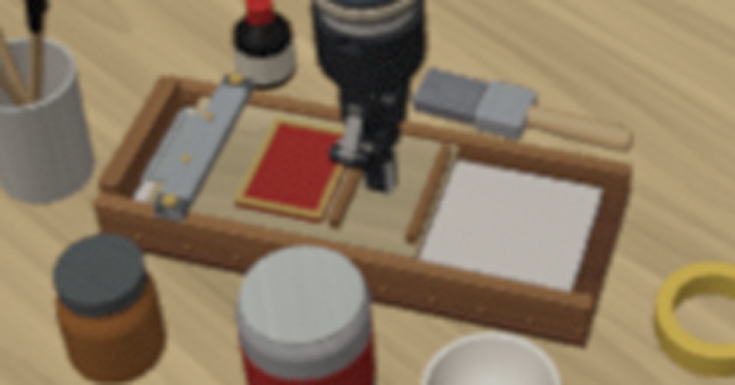

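The picture shows the pallet's front under the bridge, level and between the rails. The leaf now resists, with a slight finger slip, so the batten will take the push. Continuing.

```bash
python3 -m inch '[0.18,-0.357,0,0,0.18,-0.357,0,0,0.18,-0.357,0,0,0.135,-0.268,0,0,0,0,0,0]'; python3 chk.py
```

```text
t: 7.25
tcp_pos: [0.5583, -0.0119, 0.0534]
tool_rot: [0.524, 0.852, 0.0, -0.002]
force: [-4.2, 5.6, 12.3]
finger_gap: -0.001
tcp along 0.07919162000777322 -0.0021536709464333413 [-4.23850006  5.55945856 12.27869813]
rear batten along [0.0388 0.0428 0.047 ] moved 0.0708336646522863 z 0.04426328254585196
```

```bash
python3 -m inch '[0.09,-0.178,0,0,0.09,-0.178,0,0,0,0,0,0]'; python3 chk.py
```

```text
t: 7.68
tcp_pos: [0.5599, -0.015, 0.0534]
tool_rot: [0.524, 0.852, 0.0, -0.003]
force: [-3.9, 6.9, 12.5]
finger_gap: 0.002
tcp along 0.08273992289138293 -0.0021688418617929403 [-3.85359715  6.8727652  12.46901625]
rear batten along [0.0417 0.0456 0.0498] moved 0.07363409552353087 z 0.0443025146729632
```

```bash
python3 -m inch '[0.09,-0.178,0,0,0.09,-0.178,0,0,0,0,0,0]'; python3 chk.py;  python3 -m inch '[0.045,-0.09,0,0,0.045,-0.09,0,0,0,0,0,0]'; python3 chk.py
```

```text
t: 8.1
tcp_pos: [0.5615, -0.0185, 0.0534]
tool_rot: [0.524, 0.852, 0.0, -0.003]
force: [-3.8, 8.6, 13.5]
finger_gap: -0.001
tcp along 0.08655487406186163 -0.0022271730680562055 [-3.81748653  8.58334125 13.47321229]
rear batten along [0.0417 0.0457 0.0498] moved 0.07370293029596492 z 0.044304148503698404
t: 8.52
tcp_pos: [0.5619, -0.0191, 0.0534]
tool_rot: [0.524, 0.851, 0.001, -0.004]
force: [-4.4, 10.3, 13.6]
finger_gap: -0.004
tcp along 0.08730996658101958 -0.00224447558123847 [-4.40541095 10.29825484 13.56201803]
rear batten along [0.0418 0.0456 0.0498] moved 0.07364839608152389 z 0.044264778022941584
```

```bash
python3 -m inch '[0.09,-0.178,0,0,0.045,-0.09,0,0,0,0,0,0]'; python3 chk.py; python3 - <<'E'
from h import *
p,D=optics.snapshot("scene");cv2.imwrite("pics/s4.png",cv2.resize(p[180:290,140:350,::-1],None,fx=3.5,fy=3.5,interpolation=cv2.INTER_CUBIC))
E
```

```text
t: 8.95
tcp_pos: [0.5619, -0.0194, 0.0534]
tool_rot: [0.525, 0.851, 0.002, -0.006]
force: [-4.7, 18.5, 14.9]
finger_gap: -0.002
tcp along 0.08755827175340328 -0.002314388048521583 [-4.72007035 18.46783763 14.85446936]
rear batten along [0.0418 0.0458 0.0499] moved 0.07379983938280418 z 0.044271992921398606
```

View pics/s4.png

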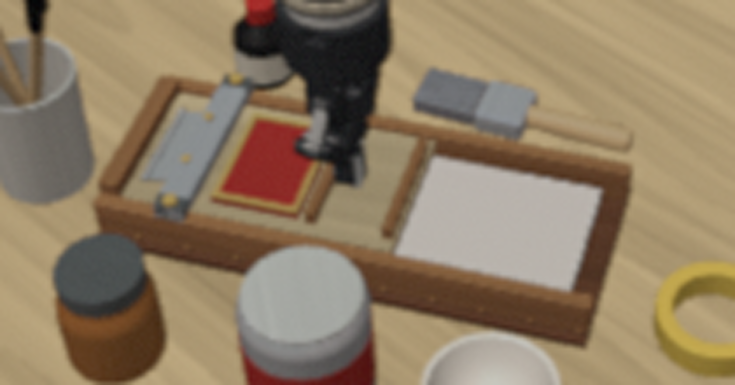

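The pallet is stopped hard: 18 N of push gave no further motion, after 73.7 mm of travel against about 72 estimated. The nose is past the leaf and at the stop in the picture, and the plaque is clear of the bridge. I'll ease part of the forward load, keeping the fingers against the batten, then lift straight up.

```bash
python3 -m inch '[-0.08,0.16,0,0,0,0,0,0]'; python3 chk.py; python3 -m inch '[0,0,0.1,0,0,0,0.1,0,0,0,0.1,0,0,0,0.1,0,0,0,0.1,0]'; python3 chk.py
```

```text
t: 9.3
tcp_pos: [0.5619, -0.0193, 0.0534]
tool_rot: [0.524, 0.851, 0.001, -0.004]
force: [-3.5, 13.5, 14.1]
finger_gap: -0.002
tcp along 0.08744245698875 -0.0022885182809875074 [-3.47538865 13.48279229 14.14813559]
rear batten along [0.0418 0.0457 0.0499] moved 0.07372313645924149 z 0.044290956145300764
t: 9.98
tcp_pos: [0.5619, -0.0194, 0.0567]
tool_rot: [0.525, 0.851, 0.001, -0.005]
force: [-2.2, 12.9, 2.2]
finger_gap: -0.002
tcp along 0.08750350306285093 -0.0023253134343086193 [-2.19922002 12.88604668  2.16187467]
rear batten along [0.0417 0.0455 0.0499] moved 0.07349070051142256 z 0.04750824982170565
```

```bash
python3 -m inch '[-0.07,0.134,0.03,0,-0.07,0.134,0.05,0,0,0,0,0]'; python3 chk.py; python3 -m inch '[-0.07,0.134,0.1,0,-0.07,0.134,0.1,0,0,0,0,0]'; python3 chk.py
```

```text
t: 10.4
tcp_pos: [0.5618, -0.0193, 0.0574]
tool_rot: [0.524, 0.852, -0.0, -0.003]
force: [-2.1, 6.7, -1.1]
finger_gap: 0.001
tcp along 0.08741214459086222 -0.0024151029881593206 [-2.08819124  6.69453581 -1.12497971]
rear batten along [0.0417 0.0455 0.0499] moved 0.0735306064297801 z 0.047961308845141076
t: 10.82
tcp_pos: [0.5627, -0.0186, 0.0603]
tool_rot: [0.524, 0.852, 0.0, 0.0]
force: [-1.0, 1.7, -0.5]
finger_gap: 0.001
tcp along 0.08722199141925041 -0.0012373813976984394 [-0.9980737   1.67828723 -0.50797535]
rear batten along [0.0417 0.0455 0.0499] moved 0.07350467722455638 z 0.04792757742904924
```

```bash
python3 -m inch '[-0.14,0.267,0.1,0,0,0,0,0]'; python3 -m inch '[0,0,1,0,0,0,1.5,0,0,0,1.5,0,0,0,2,0,0,0,2,0,0,0,2,0,-2,4,0.5,0,-2,4,0,0,-2,3,0,0,0,0,0,0,0,0,0,0]'
python3 - <<'E'
from meas import *
s=manip.sense();print(s["t"],s["tcp_pos"],s["force"])
for n in("wrist","scene","side"):
    p,D=optics.snapshot(n);I=np.ascontiguousarray(p[:,:,::-1]);cv2.imwrite(f"pics/{n}5.png",I)
    if n=="wrist": run(s,I,D);np.save("w5.npy",D)
    if n=="scene": cv2.imwrite("pics/s5.png",cv2.resize(I[180:290,140:350],None,fx=3.5,fy=3.5,interpolation=cv2.INTER_CUBIC))
E
```

```text
t: 11.12
tcp_pos: [0.5616, -0.0159, 0.0615]
tool_rot: [0.524, 0.852, 0.0, 0.001]
force: [-0.4, 0.4, 0.2]
finger_gap: -0.0
t: 12.5
tcp_pos: [0.502, 0.0941, 0.167]
tool_rot: [0.524, 0.852, 0.001, 0.001]
force: [0.4, -0.3, -0.4]
finger_gap: 0.002
12.5 [0.50200622 0.09407724 0.16704618] [ 0.38448538 -0.25949703 -0.40667338]
red [0.6463 0.0703 0.049 ] [0.0044 0.0069 0.0044 0.0069] [413.36588 306.29272]
obj (445.8415832519531, 291.535888671875) [0.6612 0.0959 0.052 ] [0.0195 0.0672 0.019  0.0683] ang of long side -130.3
```

View pics/wrist5.png

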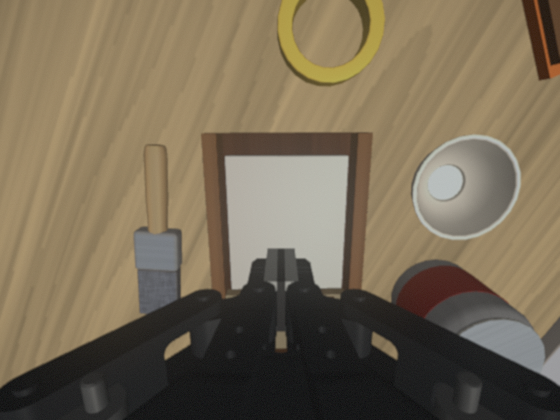

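View pics/s5.png

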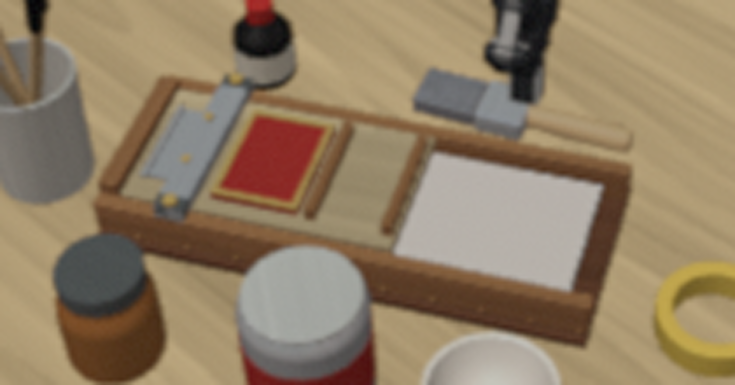

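View pics/side5.png

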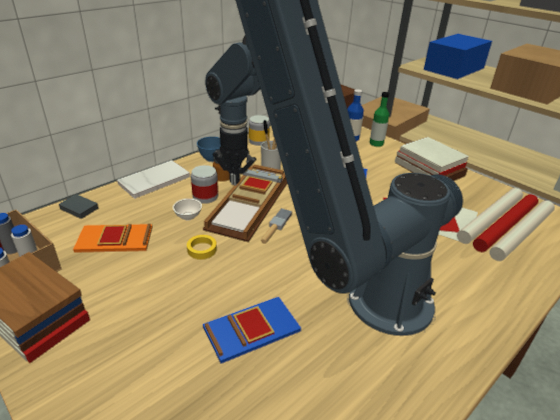

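The pallet sits level in the jig and the fingers are clear. I'll check the nose against the stop using the scene camera's depth profile.

```bash
python3 - <<'E'
from h import *
p,D=optics.snapshot("scene");T,K=fT("scene");P=cloud(T,K,D)
u=np.array([.4509,-.8926]);v=np.array([.8926,.4509]);w=np.array([.5245,.0598]);q=P[...,:2]-w
a=q@u-.0727;b=q@v   # approx jig x
hsv=cv2.cvtColor(p,cv2.COLOR_RGB2HSV)
for nm,c in(("y+",.044),("y-",-.044)):
  for x in np.arange(.12,.190,.004):
    k=(D>0)&(abs(a-x)<.002)&(abs(b-c)<.008)
    if k.sum()>2: print(nm,x.round(3),k.sum(),np.median(P[...,2][k]).round(4),np.median(hsv[k],0))
for x in(-.09,-.04,0,.02,.07,.1):
    k=(D>0)&(abs(a-x)<.004)&(abs(b)<.04); print("mid",x,np.median(P[...,2][k]).round(4))
cv2.imwrite("pics/e6.png",cv2.resize(p[190:255,160:220,::-1],None,fx=9,fy=9,interpolation=cv2.INTER_CUBIC))
E
```

```text
y+ 0.12 10 0.0497 [ 99.5  11.  142. ]
y+ 0.124 6 0.0497 [100.  11. 142.]
y+ 0.128 7 0.0508 [100.  11. 142.]
y+ 0.132 10 0.051 [100.  11. 142.]
y+ 0.14 3 0.0383 [ 21.  25. 145.]
y+ 0.144 6 0.0385 [ 21.  63. 150.]
y+ 0.148 10 0.0389 [ 20.5  72.  151. ]
y+ 0.152 7 0.0377 [ 21.  69. 147.]
y+ 0.156 7 0.0406 [ 20.  42. 135.]
y+ 0.16 11 0.038 [ 20.  73. 152.]
y+ 0.164 5 0.0393 [ 21.  75. 148.]
y+ 0.168 18 0.0446 [ 14.  125.5 106.5]
y+ 0.172 7 0.05 [ 14. 136. 125.]
y+ 0.176 8 0.0489 [ 14.  134.5 124. ]
y+ 0.18 6 0.0489 [ 15. 125. 130.]
y- 0.12 7 0.0513 [ 99.  12. 144.]
y- 0.124 7 0.0504 [100.  11. 143.]
y- 0.128 6 0.05 [100.  11. 143.]
y- 0.132 8 0.0484 [ 99.5  10.  141.5]
y- 0.136 3 0.0495 [ 18.  19. 140.]
y- 0.144 7 0.0394 [ 20.  65. 165.]
y- 0.148 6 0.0388 [ 20.5  71.5 169. ]
y- 0.152 7 0.0392 [ 21.  72. 168.]
y- 0.156 4 0.0393 [ 20.5  72.  169.5]
y- 0.16 9 0.039 [ 21.  71. 164.]
y- 0.164 4 0.0396 [ 20.   73.5 168. ]
y- 0.168 14 0.0442 [ 15.  119.5 122. ]
y- 0.172 5 0.0462 [ 14. 137. 128.]
y- 0.176 8 0.0487 [ 14. 134. 128.]
y- 0.18 7 0.0481 [ 15. 126. 130.]
mid -0.09 0.3869
mid -0.04 0.0272
mid 0 0.0388
mid 0.02 0.0385
mid 0.07 0.0444
mid 0.1 0.0451
```

View pics/e6.png

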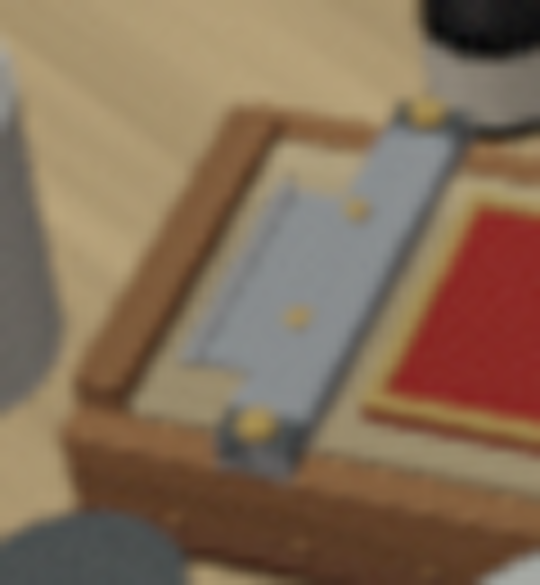

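The crop shows plywood running right up to the stop on both sides, with no white bed between them and the leaf lying on the board. Depth shows the board at 38–39 mm up to the stop face. Handing in.

```bash
python3 -c "
from station import job,manip
print(manip.sense()['t'],job.sign_off())"
```

```text
the job is handed in; nothing more can be done
12.7 None
```

The pallet is loaded and the job is handed in at 12.7 s of the 38 s allowed. I pressed the pallet down about 7 mm (15 N) in the finger well. Keeping it pressed, I slid it about 73.6 mm under the bridge and leaf until it stopped, then eased off and lifted away.

**Home:** At the end an 18 N push moved the pallet no further. In the last scene picture the board runs right up to the stop on both sides, with no white bed showing between them.

**Clamped:** After release the board top measured 38–39 mm, against the bridge's 38 mm underside, so the bed rose to about 4 mm as intended. The leaf lies on the board.

**Clear of everything:** The force reading was near zero and the gripper was clear. The other things on the bench looked undisturbed in the last pictures.

**Disagreements:**
- The travel was about 2 mm more than my first estimate of 72 mm, within the calibration error.
- With the arm over the jig, my plaque and batten check on the last wrist picture picked up the tin instead. I ignored it and used the scene camera.

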